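# Cover the small crock with a lid from the spring dispenser

## Task

Take the top wooden lid from the spring-loaded lid dispenser, so that the next lid rises into its place, and lay it flat and centred on the small narrow-mouthed crock that holds the cherry tomatoes, covering its mouth. Leave the other lids in the dispenser and both crocks standing where they are.

Things in the scene. Friction and masses are not known exactly. Their poses are not given: they have to be found in the camera images.
- lid_1: Top one of three equal plain wooden discs stacked in the dispenser: 66 mm diameter, 18 mm thick, edges rounded 4 mm, about 50 g. Origin: centre of its underside, z up. It stands wholly above the dispenser's ring, underside about 88 mm over the worktop (+-2 mm), held only by friction on the lid below; keep fingertips above its underside, as the second lid stands 1.5 mm proud of the ring.
- platform (a joint): Height (m) of the platform under the lids: 0 at the start (+-0.002), growing upward. Soft spring, 27 N/m: each lid taken off lets it rise 0.018, bringing the next lid to the top; pressing sinks it at most 0.020. The dispenser is fixed: wooden foot 96 mm wide, steel spring housing, six guide rods (81 mm over all, 71 mm inside), ring at their top 86.5 mm over the worktop.
- small_crock: Small white ceramic crock with cherry tomatoes inside, standing loose and upright on the worktop; 75 mm high, belly 72 mm wide, flat round rim of 56 mm outer and 44 mm mouth diameter, about 0.4 kg. Origin: centre of its underside; z up. A lid lying on it has its underside 75 mm above this origin.
- wide_crock: Low wide white ceramic crock with a garlic bulb in it, standing loose; 110 mm wide, 62 mm high (the bulb's tip reaches 65 mm), mouth 98 mm, too wide for the lids. Not to be used; leave it alone. Origin: centre of its underside; z up.
Things that resemble listed ones, but are neither listed nor needed, are in the scene too. What is shaped like the lid_1 but blue, pink or red is not meant.

How it is judged:
On the way:
1. the top lid is off the stack and held up, and the spring has raised the next lid into its place (value of joint platform between 0.012 and 0.026 m and height (world z) of lid_1 above 0.07 m), for 0.2 s.
At the end, for the whole second after the job is handed in: The former top lid rests flat (within 7 degrees) on the upright small crock's rim, centre within 12 mm of its axis; only that lid has left the dispenser and the platform is 12 to 26 mm above its three-lid height; both crocks are within 30 mm of where they stood (horizontal distance between lid_1 and small_crock below 0.012 m and z of lid_1 in the frame of small_crock between 0.07 and 0.08 m and angle between each of lid_1, small_crock's own z axis and vertical below 0.12 rad and linear speed of lid_1 below 0.02 m/s and value of joint platform between 0.012 and 0.026 m and distance of each of small_crock, wide_crock from where it was at the start of the episode below 0.03 m); the robot touches nothing.
It fails at once if a crock is tipped over (angle between any of small_crock, wide_crock's own z axis and vertical above 0.5 rad).
It also fails if it takes over 40 s, if anything falls off the work surface, if the arm or the gripper's body presses on something with over 40 N, if the wrist force passes 120 N, or if a joint passes its speed limit or range.

## Robot

A 7-joint arm with a two-finger parallel gripper is mounted at the origin on a cart in front of the work surface, level with it; the furniture and walls round the work are solid. World frame = base frame: x ahead of the robot, y to its left, z up, the work surface at z = 0. Lengths are in m, angles in rad, forces in N, time in s.
With the tool pointing down it reaches from about 0.425 to 0.925 m from the base axis. Payload 6.8 kg.
Tool frame: the origin (TCP) lies at the very end of the fingers, on their centre line; the grasp point (between the pads) lies 19 mm behind it; z points along the fingers, y is the line along which they close (so a half turn about z gives the same grasp; the last joint's range is limited). The gripper opens to 85 mm and grips with 20 to 120 N. Pads are 22 mm wide; open, the fingers measure 114 mm over their backs; the gripper's body (76 mm by 85 mm) begins 54 mm behind the grasp point. The pads swing forward as they close: fully open they stand 13 mm farther back than shut.
Start: joints at [-1.378, 0.477, 0.022, 1.555, -0.011, 1.109, -0.083], TCP at [0.2, 0.645, 0.231] pointing down, gripper open.
Joint ranges: [-2.96, 2.96], [-0.34, 2.1], [-1.41, 1.46], [0.24, 2.44], [-1.37, 4.51], [0.17, 1.92], [-2.96, 2.96]. Speed limits (rad/s): [2.39, 2.39, 3.14, 3.14, 3.14, 3.14, 3.14].

## Interface

Orientations are given as a unit quaternion [w, x, y, z].
In Python, from station import bot gives the robot as it stands.
- The arm moves only by the tool apply_moves, never from a script. Its argument "deltas" is a list of rows, each a list of 3 entries, a list of its own where there are three numbers: the closure, from 0 (fully open) to 1 (shut), then the shift along the tool's x, y, z in units of 0.2 m (1.0 is 0.2 m), then the turn about the tool's z in units of 2 pi rad (1.0 is 2 pi rad). A call has 1 to 12 rows; each row is the pose to reach, as a shift and turn from the pose commanded when the call began, along the tool's axes at that moment, turning the shorter way round; what a row does not reach only later rows make up. A row lasts 1/10 s, in which the tool goes at most 50 mm and 8.59 degrees, less where a joint would pass 70% of its speed; a pose out of reach is approached as far as the arm can. A call with a number of a shift or a turn outside -1 to 1 is refused whole. A call with a gripper value outside its range is refused whole. The fingers move at their own pace and stop on an object; "squeeze" is the grip in N (left out, the last holds). Time passes only in rows, so rows that repeat a pose let the fingers close. It gives the time, the measured TCP pose, the force, the opening and the grip force at its end, in the units of the state.
- bot.get_obs(): the state, without advancing time (a new reading comes with each control period).
- bot.read_camera(name): name is "scene" or "top" or "wrist"; returns a dict with "color" (420x560x3 uint8, red, green, blue), "intrinsics" (3x3 intrinsics, pixels), "pose" (4x4, takes a point from camera to world coordinates); the wrist camera has in their place "hand_eye" (4x4, takes a point from camera to tool coordinates, whose origin is the TCP and whose axes are the flange's). Camera axes: x right, y down, z forward; pixel columns grow to the right and rows downward; lengths in m; the calibration is good to about 2 mm. A picture is of the moment at which its call begins: read the wrist's pose just before it. There is no depth.
- bot.hand_in(): hands the job in; it is judged then, once.
Trained networks look in a picture, given as the dict that the camera call returned (one of the last four; its "shot" number tells which), for a name from the list of things; names that differ only in an ending like _2 or _b are one class to them, and where a whole thing is asked for, a point or a joint stands for the part that bears it (a point fixed in the world has none). Each returns a list of dicts, best first, with "confidence" (0 to 1); they miss things now and then, are a little off and sometimes report something else, mostly with a low value. They report only what shows in the picture. A call takes as long as a camera call. They do not tell look-alikes from the thing itself.
- bot.look_for(picture, target): "point" ([x, y, z] in m, in world coordinates, good to about 4 mm: the middle of the surface that is visible of it).
The state is a dict: "t": time; "q": joint angles; "joint_vel": joint speeds; "joint_torque": joint torques, N m; "eef_pos": TCP position; "tool_rot": TCP orientation; "contact_force": force on the tool from outside, world axes, zero at the start; "torque": the same for the moment, N m; "gripper_width": opening from 0.0 (shut) to 1.0 (fully open); "grasp_force": force on a finger pad.
Only numpy, scipy, OpenCV 4.12 (cv2) and the standard library are available. Lean on these libraries where they do the work, as an engineer would, in place of code of your own. Each camera call takes 0.05 s, during which the arm holds its last target. There are 200 camera calls.

## Working session

There is one attempt and no reset: what is moved stays moved. The work goes in short steps, Python scripts to look and compute and a tool call to move; the robot and the scene stay as the last step left them, time stands still between calls to the robot, and variables do not carry over. Pictures are saved under pics/ and viewed, at most 10 in all, crops included, and the job is handed in when it is done.

Besides the shell and the picture viewer there is one more tool, called after ">>>" by a JSON object that holds its "api" and its "payload", one argument or row to a line. apply_moves: Moves the arm, as the interface text tells. Its arguments: {"type":"object","properties":{"deltas":{"type":"array","items":{"type":"array"}},"squeeze":{"type":"number"}},"required":["deltas"]}

```bash
mkdir -p pics
python3 - <<'E'
from station import bot
import cv2,numpy as np
o=bot.get_obs();print(o['t'],o['eef_pos'],o['tool_rot'],o['gripper_width'])
ims=[]
for c in("scene","top"):
    p=bot.read_camera(c);cv2.imwrite(f'pics/{c}.png',p['color'][:,:,::-1])
    print(c,p['intrinsics'],p['pose'])
    for n in("lid_1","small_crock","wide_crock","platform"):
        print(n,[(np.round(d['point'],3),round(d['confidence'],2)) for d in bot.look_for(p,n)][:4])
print(bot.get_obs()['t'])
E
```

```text
0.0 [0.19981274 0.64413461 0.23029782] [-8.76819478e-05  1.49823197e-01  9.88712378e-01 -9.13646159e-04] 0.9925176310886967
scene [[441.38231355   0.         269.80250842]
 [  0.         441.38231355 212.85368467]
 [  0.           0.           1.        ]] [[ 0.54562715 -0.34910509  0.76185081 -0.3700593 ]
 [-0.83784399 -0.20819419  0.504651   -0.81727031]
 [-0.01756333 -0.9136634  -0.406092    0.50842108]
 [ 0.          0.          0.          1.        ]]
lid_1 [(array([ 0.353, -0.168,  0.015]), 0.94), (array([ 0.479, -0.206,  0.11 ]), 0.82), (array([ 0.339, -0.269,  0.017]), 0.64), (array([ 0.442, -0.538,  0.018]), 0.58)]
small_crock [(array([ 0.402, -0.062,  0.05 ]), 0.96)]
wide_crock [(array([ 0.437, -0.394,  0.046]), 0.65)]
platform []
top [[446.63591521   0.         282.32616279]
 [  0.         446.63591521 211.45000376]
 [  0.           0.           1.        ]] [[ 0.07353251 -0.96490134  0.25210787  0.21956034]
 [-0.99729131 -0.0715838   0.01690558 -0.29967124]
 [ 0.00173462 -0.25266809 -0.96755146  0.90511672]
 [ 0.          0.          0.          1.        ]]
lid_1 [(array([ 0.321, -0.475,  0.02 ]), 0.93), (array([ 0.456, -0.526,  0.016]), 0.89), (array([ 0.366, -0.157,  0.019]), 0.79), (array([ 0.486, -0.196,  0.107]), 0.72)]
small_crock [(array([ 0.42 , -0.05 ,  0.057]), 0.59)]
wide_crock [(array([ 0.458, -0.388,  0.035]), 0.56)]
platform []
0.5
```

View pics/scene.png

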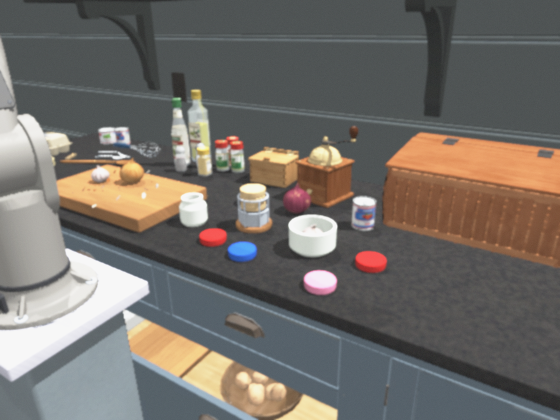

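View pics/top.png

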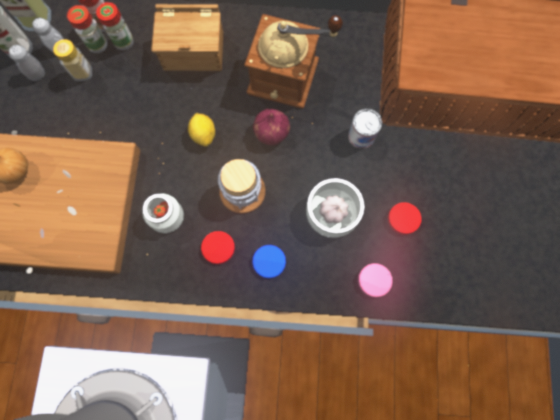

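The scene view shows the dispenser with its top lid near (253,190), and the small crock near (193,208). In the top view the lid is near (240,176) and the crock mouth near (160,207). Next I'll measure both.

Run:
```python
import cv2,numpy as np
t=cv2.imread('pics/top.png');s=cv2.imread('pics/scene.png')
z=lambda im,x,y:cv2.resize(im[y:y+70,x:x+70],(390,390),interpolation=cv2.INTER_CUBIC)
cv2.imwrite('pics/crops.png',np.vstack([np.hstack([z(t,205,145),z(s,218,172)])[:, :],])[:390])
cv2.imwrite('pics/crops2.png',np.hstack([z(t,128,175),z(s,158,175)]))
```

```text
(no output)
```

View pics/crops.png

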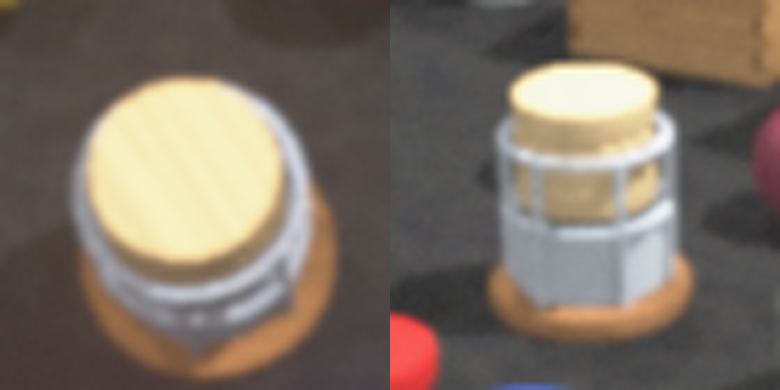

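View pics/crops2.png

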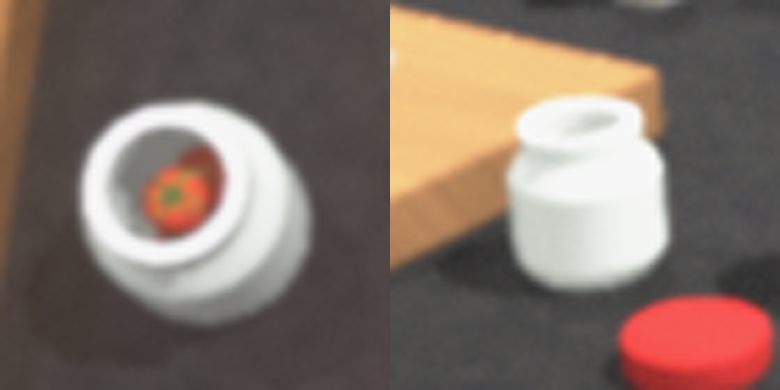

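```bash
cat > m.py <<'E'
import numpy as np
from scipy.optimize import least_squares
K={'top':np.array([[446.636,0,282.326],[0,446.636,211.45],[0,0,1]]),'scene':np.array([[441.382,0,269.8025],[0,441.382,212.8537],[0,0,1]])}
P={'scene':np.array([[0.54562715,-0.34910509,0.76185081,-0.3700593],[-0.83784399,-0.20819419,0.504651,-0.81727031],[-0.01756333,-0.9136634,-0.406092,0.50842108]]),
'top':np.array([[0.07353251,-0.96490134,0.25210787,0.21956034],[-0.99729131,-0.0715838,0.01690558,-0.29967124],[0.00173462,-0.25266809,-0.96755146,0.90511672]])}
a=np.linspace(0,6.283,361)
def ext(c,x,y,z,r):
    w=np.c_[x+r*np.cos(a),y+r*np.sin(a),np.full(361,z)]
    p=(w-P[c][:,3])@P[c][:,:3]@K[c].T;p=p[:,:2]/p[:,2:]
    return np.array([p[:,0].min(),p[:,0].max(),p[:,1].min(),p[:,1].max()])
def px(v,x0,y0): return np.array([v[0]/5.571+x0,v[1]/5.571+x0,v[2]/5.571+y0,(v[3] or np.nan)/5.571+y0 if v[3] else np.nan])-0.41
def fit(obs,free,z,r,g):
    def f(q):
        return np.concatenate([np.nan_to_num(ext(c,q[0],q[1],q[2] if free else z,r)-o) for c,o in obs])
    s=least_squares(f,g+[z] if free else g);print(np.round(s.x,4),np.round(s.fun,1))
E
python3 - <<'E'
from m import *
lt=('top',px([87,284,77,None],205,145));ls=('scene',px([120,268,61,None],218,172))
for o in([lt],[ls],[lt,ls]): fit(o,0,.102,.033,[.48,-.2])
fit([lt,ls],1,.102,.033,[.48,-.2])
rt=('top',px([82,250,103,268],128,175));mt=('top',px([108,226,127,242],128,175));rs=('scene',px([127,252,96,None],158,175))
for o,r in(([rt],.028),([mt],.022),([rs],.028),([rt,rs],.028)): fit(o,0,.074,r,[.41,-.05])
E
```

```text
[ 0.4945 -0.1962] [ 0.3 -0.3  0.   0. ]
[ 0.5088 -0.1821] [ 0.7 -0.7  0.1  0. ]
[ 0.4943 -0.1949] [-0.4 -1.   0.   0.   1.3  0.4  2.6  0. ]
[ 0.49   -0.1971  0.1115] [-0.2 -0.3  0.4  0.   0.8  0.  -0.2  0. ]
[ 0.4256 -0.0446] [ 0.5 -0.5  0.8 -0.8]
[ 0.4259 -0.0449] [-0.9  0.9 -0.7  0.7]
[ 0.4324 -0.0357] [ 0.6 -0.6  0.1  0. ]
[ 0.4254 -0.0439] [ 0.1 -0.9  0.8 -0.7  1.1 -0.   1.4  0. ]
```

>>> {"api": "apply_moves", "payload": {
  "deltas": [
    [0,[-0.8,-0.6,0],0],
    [0,[-0.8,-0.6,0],0],
    [0,[-0.8,-0.6,0],0],
    [0,[-0.8,-0.6,0],0]
  ],
  "squeeze": 40
}}

```text
t: 0.9
eef_pos: [0.3182, 0.481, 0.2315]
tool_rot: [0.0, 0.15, 0.989, 0.0]
contact_force: [1.0, -0.3, 0.1]
gripper_width: 0.999
grasp_force: 0.0
```

>>> {"api": "apply_moves", "payload": {
  "deltas": [
    [0,[-0.9,-1,0],0],
    [0,[-0.9,-1,0],0],
    [0,[-0.9,-1,0],0],
    [0,[-0.9,-1,0],0],
    [0,[-0.9,-1,0],0],
    [0,[-0.9,-1,0],0]
  ]
}}

```text
t: 1.5
eef_pos: [0.4319, 0.233, 0.2317]
tool_rot: [0.001, 0.153, 0.988, -0.0]
contact_force: [0.8, -0.1, 0.1]
gripper_width: 1.004
grasp_force: 0.0
```

>>> {"api": "apply_moves", "payload": {
  "deltas": [
    [0,[-0.6,-1,0],0],
    [0,[-0.6,-1,0],0],
    [0,[-0.6,-1,0],0],
    [0,[-0.6,-1,0],0],
    [0,[-0.6,-1,0],0]
  ]
}}

```text
t: 2.0
eef_pos: [0.4856, 0.0079, 0.2318]
tool_rot: [0.001, 0.152, 0.988, -0.0]
contact_force: [0.2, -0.5, 0.4]
gripper_width: 1.002
grasp_force: 0.0
```

>>> {"api": "apply_moves", "payload": {
  "deltas": [
    [0,[-0.33,-0.98,0],0],
    [0,[-0.33,-0.98,0],0],
    [0,[-0.33,-0.98,0],0],
    [0,[-0.33,-0.98,0],0],
    [0,[-0.33,-0.98,0],0],
    [0,[-0.33,-0.98,0],0],
    [0,[-0.33,-0.98,0],0]
  ]
}}

```text
t: 2.7
eef_pos: [0.4904, -0.1935, 0.2311]
tool_rot: [-0.0, 0.149, 0.989, 0.0]
contact_force: [-0.0, 0.1, -0.0]
gripper_width: 1.001
grasp_force: 0.0
```

Run:
```python
from station import bot
import cv2,numpy as np
from scipy.spatial.transform import Rotation as R
o=bot.get_obs();p=bot.read_camera('wrist');cv2.imwrite('pics/w1.png',p['color'][:,:,::-1])
w,x,y,z=o['tool_rot'];T=np.eye(4);T[:3,:3]=R.from_quat([x,y,z,w]).as_matrix();T[:3,3]=o['eef_pos']
np.savez('w1.npz',K=p['intrinsics'],C=T@p['hand_eye']);print(o['eef_pos'],p['hand_eye'])
print([(np.round(d['point'],3),round(d['confidence'],2)) for d in bot.look_for(p,'lid_1')])
```

```text
[ 0.49041455 -0.19352136  0.23114084] [[-3.12954335e-04 -9.60662747e-01 -2.77717462e-01  7.11850905e-02]
 [ 9.99999335e-01  7.60651395e-06 -1.15319152e-03 -2.94850507e-04]
 [ 1.10994059e-03 -2.77717638e-01  9.60662106e-01 -1.41758616e-01]
 [ 0.00000000e+00  0.00000000e+00  0.00000000e+00  1.00000000e+00]]
[(array([ 0.366, -0.155,  0.023]), 0.96), (array([ 0.491, -0.196,  0.108]), 0.95), (array([ 0.348, -0.26 ,  0.019]), 0.86), (array([ 0.454, -0.521,  0.016]), 0.77), (array([ 0.335, -0.459,  0.018]), 0.67)]
```

View pics/w1.png

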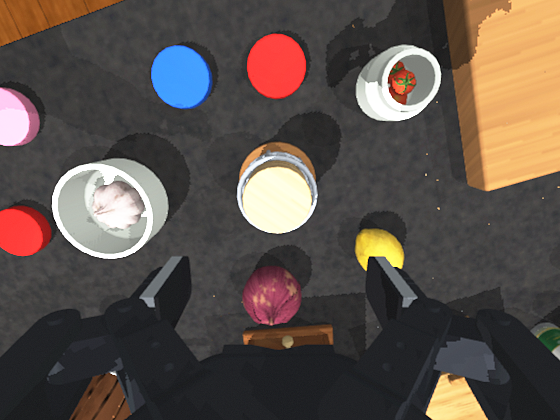

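The wrist view shows the lid at about (277,198) and the crock rim at about (410,77). I'll fit both.

```bash
python3 - <<'E'
from m import *
import cv2
d=np.load('w1.npz');K['w']=d['K'];P['w']=d['C'][:3]
im=cv2.imread('pics/w1.png').astype(int);b,g,r=im[...,0],im[...,1],im[...,2]
m=((r-b>18)&(r>170)&(g>150)).astype(np.uint8);m[:130]=0;m[260:]=0;m[:,:220]=0;m[:,335:]=0
n,l,s,c=cv2.connectedComponentsWithStats(m);i=1+s[1:,4].argmax();print(s[i],c[i])
x,y,w,h,_=s[i]
o=np.array([x-.5,x+w-.5,np.nan,y+h-.5])
for z in(.102,.105): fit([('w',o)],0,z,.033,[.49,-.195])
fit([('w',o)],1,.102,.033,[.49,-.195])
# mouth dark/red vs white rim
wht=(im.min(2)>195).astype(np.uint8);inn=1-wht;inn[:30]=0;inn[125:]=0;inn[:,:350]=0;inn[:,445:]=0
n,l,s,c=cv2.connectedComponentsWithStats(inn,connectivity=4)
for k in range(1,n):
  if s[k,4]>100: print(s[k],c[k])
fit([('w',np.array([381,440,45,106.]))],0,.074,.028,[.42,-.045])
E
python3 -c "
import cv2
im=cv2.imread('pics/w1.png');cv2.imwrite('pics/w1c.png',cv2.resize(im[30:130,345:445],(600,600),interpolation=cv2.INTER_CUBIC))"
```

```text
[ 242  166   70   68 3590] [276.63537604 199.09359331]
[ 0.4907 -0.1956] [ 0.1 -0.1  0.  -0. ]
[ 0.4896 -0.1953] [-0.3  0.3  0.   0. ]
[ 0.4904 -0.1955  0.1028] [0. 0. 0. 0.]
[ 350   30   95   95 4849] [392.89874201  69.17240668]
[ 387   54   48   52 1899] [410.96682464  79.48709847]
[ 0.4201 -0.0432] [-0.8  0.8 -1.9  2.2]
```

View pics/w1c.png

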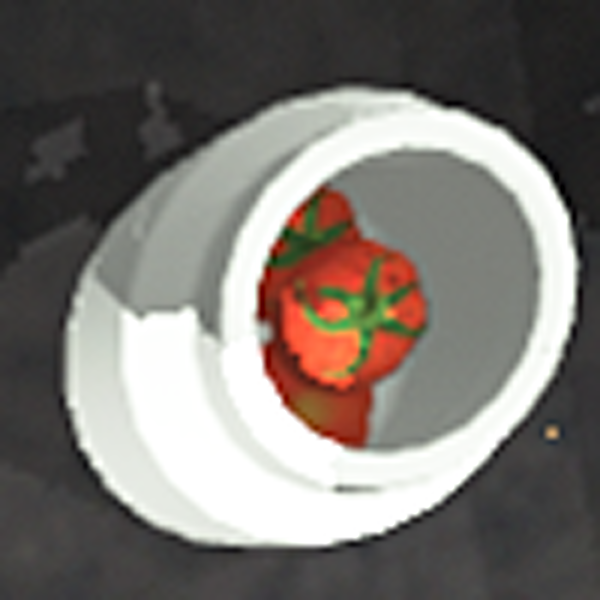

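Run:
```python
from m import *
d=np.load('w1.npz');K['w']=d['K'];P['w']=d['C'][:3]
fit([('w',np.array([381.,440.9,47.6,111.3]))],0,.0745,.028,[.42,-.045])
fit([('w',np.array([386.5,434.5,53.5,105.5]))],0,.0745,.022,[.42,-.045])
```

```text
[ 0.4236 -0.0436] [-0.3  0.3 -0.5  0.6]
[ 0.4231 -0.044 ] [ 0.2 -0.2  0.5 -0.6]
```

>>> {"api": "apply_moves", "payload": {
  "deltas": [
    [0,[0,-0.01,0.2],0],
    [0,[0,-0.01,0.4],0],
    [0,[0,-0.01,0.55],0],
    [0,[0,-0.01,0.63],0],
    [0,[0,-0.01,0.68],0],
    [0,[0,-0.01,0.71],0],
    [0,[0,-0.01,0.71],0],
    [0,[0,-0.01,0.71],0],
    [0,[0,-0.01,0.71],0]
  ],
  "squeeze": 30
}}

```text
t: 3.7
eef_pos: [0.4903, -0.197, 0.0902]
tool_rot: [0.001, 0.15, 0.989, 0.0]
contact_force: [0.1, 0.6, -0.6]
gripper_width: 1.005
grasp_force: 0.0
```

>>> {"api": "apply_moves", "payload": {
  "deltas": [
    [1,[0,0,0],0],
    [1,[0,0,0],0],
    [1,[0,0,0],0],
    [1,[0,0,0],0],
    [1,[0,0,0],0],
    [1,[0,0,0],0]
  ]
}}

```text
t: 4.3
eef_pos: [0.4897, -0.1969, 0.0893]
tool_rot: [0.0, 0.15, 0.989, -0.0]
contact_force: [0.4, -0.1, 0.2]
gripper_width: 0.745
grasp_force: 34.6
```

>>> {"api": "apply_moves", "payload": {
  "deltas": [
    [1,[0,0,-0.03],0],
    [1,[0,0,-0.08],0],
    [1,[0,0,-0.15],0],
    [1,[0,0,-0.25],0],
    [1,[0,0,-0.3],0],
    [1,[0,0,-0.3],0],
    [1,[0,0,-0.3],0],
    [1,[0,0,-0.3],0]
  ]
}}

```text
t: 5.1
eef_pos: [0.4891, -0.1966, 0.1487]
tool_rot: [-0.001, 0.15, 0.989, 0.0]
contact_force: [-0.4, -0.8, -0.3]
gripper_width: 0.747
grasp_force: 34.5
```

Run:
```python
from station import bot
import cv2,numpy as np
o=bot.get_obs();print(o['eef_pos'],o['gripper_width'],o['grasp_force'])
s=bot.read_camera('scene')['color'][130:260,180:310,::-1];w=bot.read_camera('wrist')['color'][:,:,::-1]
cv2.imwrite('pics/l1.png',np.hstack([cv2.resize(s,(390,390),interpolation=2),cv2.resize(w[110:390,140:420],(390,390))]))
```

```text
[ 0.4891083  -0.19661869  0.14865822] 0.7472709118836073 34.53276322921738
```

View pics/l1.png

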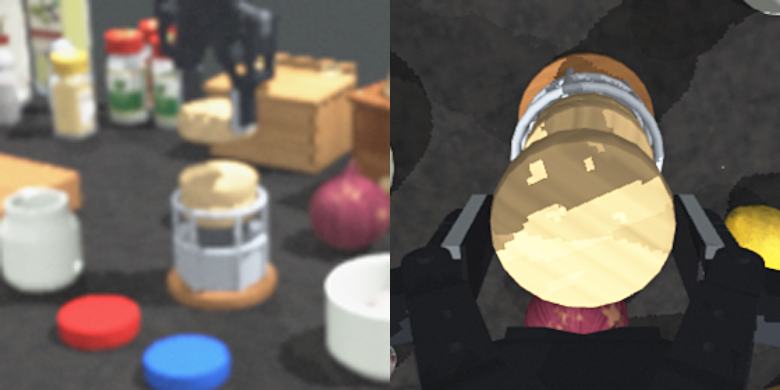

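Run:
```python
from station import bot
import cv2,numpy as np
o=bot.get_obs()
s=bot.read_camera('scene')['color'][140:190,225:285,::-1];w=bot.read_camera('wrist');t=bot.read_camera('top')['color'][130:210,200:280,::-1]
W=w['color'][:,:,::-1];cv2.imwrite('pics/w2.png',W)
np.savez('w2.npz',K=w['intrinsics'],H=w['hand_eye'],pos=o['eef_pos'])
cv2.imwrite('pics/l2.png',np.hstack([cv2.resize(s,(400,333),interpolation=2),cv2.resize(W[190:340,200:380],(400,333),interpolation=2)]))
```

```text
(no output)
```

View pics/l2.png

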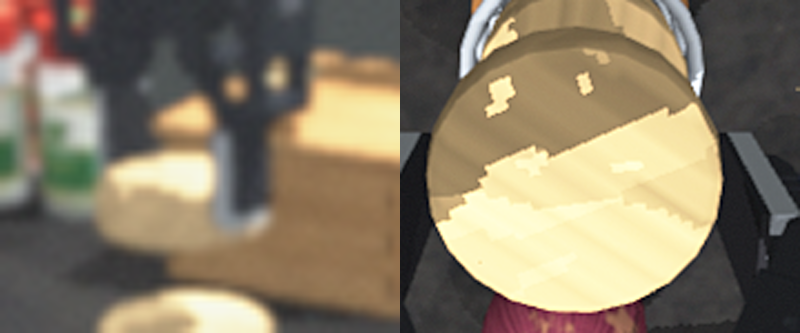

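Run:
```python
import numpy as np
from scipy.optimize import least_squares
d=np.load('w2.npz');K=d['K'];Hi=np.linalg.inv(d['H'])
a=np.linspace(0,6.283,721)
def e(x,y,z,t):
    c=np.cos(t);s=np.sin(t);r=.033
    w=np.c_[x+r*np.cos(a)*c,y+r*np.sin(a),z+r*np.cos(a)*s,np.ones(721)]
    p=(w@Hi.T)[:,:3]@K.T;p=p[:,:2]/p[:,2:]
    return np.array([p[:,0].min(),p[:,0].max(),p[:,1].min(),p[:,1].max()])
o=np.array([212.6,345.3,202.2,330.9])-.3
s=least_squares(lambda q:e(*q)-o,[0,0,-.012,0],x_scale=[.01,.01,.01,.1]);print(s.x,s.fun)
for z in(-.006,-.009,-.012,-.015):
  for t in (-.1,0,.1):
    s=least_squares(lambda q:e(q[0],q[1],z,t)-o,[0,0]);print(z,t,np.round(s.x,4),np.round(s.fun,1))
```

```text
[ 1.21243702e-03 -1.58567824e-04 -8.59475985e-03  1.65426961e-01] [0. 0. 0. 0.]
-0.006 -0.1 [-0.001  -0.0002] [  1.2  -1.2   7.5 -10.1]
-0.006 0 [-0.0008 -0.0002] [ 1.3 -1.2  4.7 -6.2]
-0.006 0.1 [-0.0004 -0.0002] [ 1.3 -1.3  2.3 -3.1]
-0.009 -0.1 [ 0.0003 -0.0002] [-0.3  0.3  6.5 -8.6]
-0.009 0 [ 0.0006 -0.0002] [-0.2  0.2  3.7 -4.7]
-0.009 0.1 [ 0.001  -0.0002] [-0.2  0.2  1.2 -1.5]
-0.012 -0.1 [ 0.0017 -0.0002] [-1.8  1.8  5.5 -7.1]
-0.012 0 [ 0.0019 -0.0002] [-1.7  1.7  2.6 -3.1]
-0.012 0.1 [ 0.0024 -0.0002] [-1.7  1.7  0.1  0.2]
-0.015 -0.1 [ 0.003  -0.0002] [-3.4  3.4  4.5 -5.5]
-0.015 0 [ 0.0033 -0.0002] [-3.3  3.3  1.5 -1.4]
-0.015 0.1 [ 0.0038 -0.0002] [-3.3  3.3 -1.1  2. ]
```

Lid held, next lid risen. Carry it over the crock.

>>> {"api": "apply_moves", "payload": {
  "deltas": [
    [1,[0.1,0.12,0],0],
    [1,[0.21,0.25,0],0],
    [1,[0.32,0.38,0],0],
    [1,[0.43,0.51,0],0],
    [1,[0.5,0.6,0],0],
    [1,[0.53,0.63,0],0],
    [1,[0.53,0.63,0],0],
    [1,[0.53,0.63,0.15],0],
    [1,[0.53,0.63,0.25],0],
    [1,[0.53,0.63,0.25],0],
    [1,[0.53,0.63,0.25],0],
    [1,[0.53,0.63,0.25],0]
  ]
}}

```text
t: 6.55
eef_pos: [0.4267, -0.0459, 0.1002]
tool_rot: [0.001, 0.15, 0.989, 0.0]
contact_force: [-0.4, -0.8, -0.0]
gripper_width: 0.75
grasp_force: 34.5
```

Run:
```python
from station import bot
import cv2,numpy as np
o=bot.get_obs();print(o['eef_pos'],o['tool_rot'],o['gripper_width'],o['contact_force'],o['q'])
w=bot.read_camera('wrist')['color'][:,:,::-1];t=bot.read_camera('top')['color'][:,:,::-1];s=bot.read_camera('scene')['color'][:,:,::-1]
z=lambda im,x,y,n:cv2.resize(im[y:y+n,x:x+n],(266,266),interpolation=2)
cv2.imwrite('pics/p1.png',np.hstack([z(t,120,165,80),z(s,155,165,80),z(w,170,140,220)]))
```

```text
[ 0.42668523 -0.04588771  0.1001621 ] [8.13100375e-04 1.50438452e-01 9.88619040e-01 6.28672132e-05] 0.7496385855563806 [-0.44015288 -0.78744859 -0.04293059] [-0.40042646  0.28791448  0.42112366  2.26152568 -0.19980961  0.62396418
  1.43671443]
```

View pics/p1.png

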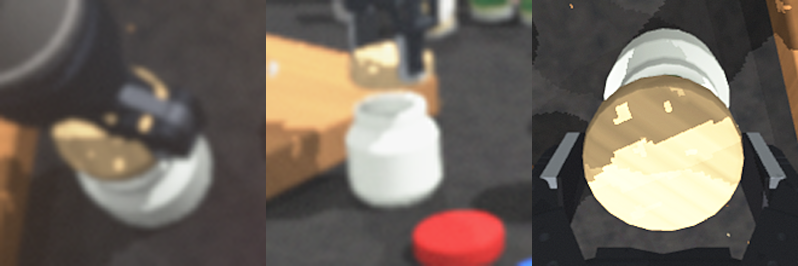

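The lid is held about 24 mm above the crock and lines up with it: in the scene crop its centre is near x=393 and the rim's near 392. Now lower it.

>>> {"api": "apply_moves", "payload": {
  "deltas": [
    [1,[0.012,0.005,0.03],0],
    [1,[0.012,0.005,0.06],0],
    [1,[0.012,0.005,0.08],0],
    [1,[0.012,0.005,0.095],0],
    [1,[0.012,0.005,0.105],0],
    [1,[0.012,0.005,0.11],0],
    [1,[0.012,0.005,0.11],0],
    [1,[0.012,0.005,0.11],0]
  ]
}}

```text
t: 7.5
eef_pos: [0.4236, -0.0435, 0.0775]
tool_rot: [-0.0, 0.15, 0.989, 0.0]
contact_force: [-2.0, 0.2, 4.8]
gripper_width: 0.749
grasp_force: 35.0
```

>>> {"api": "apply_moves", "payload": {
  "deltas": [
    [0.2,[0,0,0],0],
    [0.15,[0,0,0],0],
    [0.1,[0,0,0],0],
    [0,[0,0,0],0],
    [0,[0,0,0],0],
    [0,[0,0,0],0],
    [0,[0,0,0],0]
  ]
}}

```text
t: 8.2
eef_pos: [0.4237, -0.0435, 0.0773]
tool_rot: [-0.0, 0.15, 0.989, 0.0]
contact_force: [0.5, -0.5, 0.5]
gripper_width: 0.998
grasp_force: 0.0
```

>>> {"api": "apply_moves", "payload": {
  "deltas": [
    [0,[0,0,-0.05],0],
    [0,[0,0,-0.15],0],
    [0,[0,0,-0.3],0],
    [0,[0,0,-0.5],0],
    [0,[0,0,-0.7],0],
    [0,[-0.2,0,-0.8],0],
    [0,[-0.4,0,-0.8],0],
    [0,[-0.4,0,-0.8],0],
    [0,[-0.4,0,-0.8],0]
  ]
}}

```text
t: 9.1
eef_pos: [0.5, -0.0676, 0.2374]
tool_rot: [-0.0, 0.15, 0.989, -0.0]
contact_force: [0.3, 0.0, 0.1]
gripper_width: 1.003
grasp_force: 0.0
```

Run:
```python
from station import bot
import cv2,numpy as np
o=bot.get_obs();print(o['eef_pos'],o['t'])
W=bot.read_camera('wrist');w=W['color'][:,:,::-1];t=bot.read_camera('top')['color'][:,:,::-1];s=bot.read_camera('scene')['color'][:,:,::-1]
print([(np.round(d['point'],3),round(d['confidence'],2)) for d in bot.look_for(W,'lid_1')])
z=lambda im,x,y,n:cv2.resize(im[y:y+n,x:x+n],(390,300),interpolation=2)
z=lambda im,x,y,w_,h:cv2.resize(im[y:y+h,x:x+w_],(400,300),interpolation=2)
cv2.imwrite('pics/f1.png',np.vstack([np.hstack([z(t,120,150,120,90),z(s,155,160,120,90)]),np.hstack([z(w,0,0,560,420),z(s,160,170,60,45)])]))
```

```text
[ 0.50001039 -0.06760493  0.23744875] 9.1
[(array([ 0.423, -0.048,  0.094]), 0.97), (array([ 0.372, -0.155,  0.022]), 0.86), (array([ 0.349, -0.255,  0.019]), 0.77)]
```

View pics/f1.png

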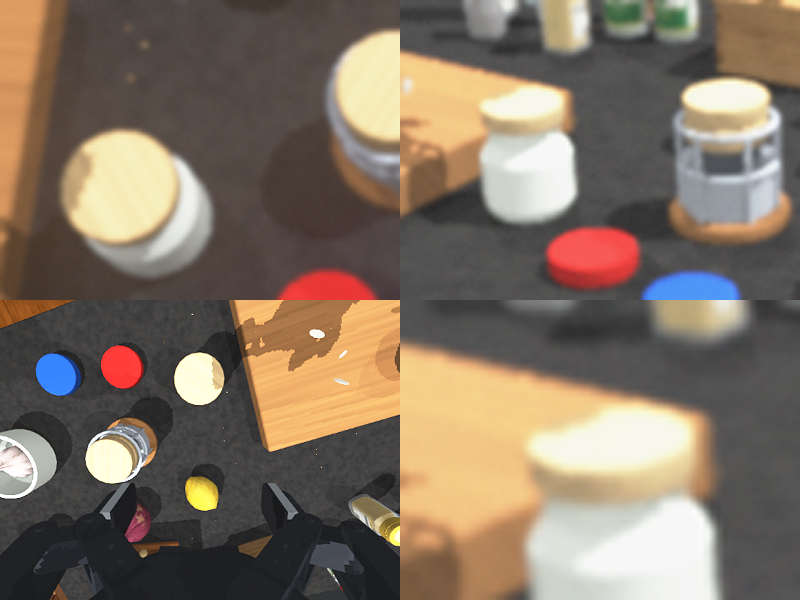

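The lid lies flat on the crock: in the scene crop its centre is near x=523, with the crock's belly at 528, the same offset the bare rim showed earlier. The next lid has risen to the top of the dispenser.

```bash
python3 -c "
from station import bot
print(bot.hand_in())"
```

```text
the job is handed in; nothing more can be done
None
```

I handed the job in: the top lid lies flat and centred on the small crock in the last pictures, and the next lid has risen in the dispenser; the hand-in returned no verdict.

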